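# Photograph a sherd from two sides on the turntable

### The arm

A 6-joint arm with a two-finger parallel gripper is mounted at the origin on the work surface; the furniture and walls round the work are solid. World frame = base frame: x ahead of the robot, y to its left, z up, the work surface at z = 0. Lengths are in mm, angles in rad, forces in N, time in s.
With the tool pointing down it reaches from about 350 to 775 mm from the base axis. Payload 7.3 kg.
Tool frame: the origin (TCP) lies midway between the tips of the shut fingers; the grasp point (between the pads) lies 19 mm behind it; z points along the fingers, y is the direction in which the jaws open and shut (so a half turn about z gives the same grasp; the last joint's range is limited). The gripper opens to 92 mm and grips with 3 to 60 N. Pads are 19 mm wide; open, the fingers measure 130 mm over their backs; the gripper's body (75 mm by 190 mm) begins 47 mm behind the grasp point.
Start: joints at [-1.318, 0.342, 1.524, -0, 1.275, -0.146], TCP at [203.888, -483.813, 226.741] pointing down, gripper open.
Joint ranges: [-2.53, 2.53], [-0.77, 2.02], [0.04, 2.7], [-1, 4.14], [0.28, 2.66], [-3.11, 3.11]. Speed limits (rad/s): [2.57, 2.57, 3.14, 3.14, 3.14, 3.14].

### API

Orientations are given as [roll, pitch, yaw] about the fixed x, y, z axes, in that order (R = Rz(yaw) Ry(pitch) Rx(roll)).
In Python, from plant import sensors, imaging, ticket gives the robot as it stands. The module is installed in compiled form; this text tells all that it offers.
- The arm moves only by the tool arm_command, never from a script. Its argument "increments" is one flat list of numbers, 5 for each row, row after row: the closure, from 0 (fully open) to 1 (shut), then the shift along the tool's x, y, z in mm, then the turn about the tool's z in degrees. In form: [hand, dx, dy, dz, spin, hand, dx, dy, dz, spin, ...]. A call has 1 to 20 rows; each row is the pose to reach, as a shift and turn from the pose commanded when the call began, along the tool's axes at that moment; what a row does not reach only later rows make up. A row lasts 1/8 s, in which the tool goes at most 62.5 mm and 10.7 degrees, less where a joint would pass 70% of its speed; a pose out of reach is approached as far as the arm can. A call with a gripper value outside its range is refused whole. The fingers move at their own pace and stop on an object; the grip force is fixed at half the most. Time passes only in rows, so rows that repeat a pose let the fingers close. It gives the time, the measured TCP pose, the force and the opening at its end, in the units of the state.
- sensors.get_obs(): the state, without advancing time (a new reading comes with each control period).
- imaging.capture(name): name is "side" or "top" or "wrist"; returns the picture (480x640x3 uint8, blue, green, red); there is no depth.
- imaging.calibration(name): a dict with "fx", "fy", "cx", "cy" (pixels), "D" ([k1, k2, p1, p2, k3] as OpenCV has them; the pictures are not rectified), "world_to_cam" (4x4, takes a point from world to camera coordinates); the wrist camera has in their place "hand_eye" (4x4, takes a point from camera to tool coordinates, whose origin is the TCP and whose axes are the flange's). Camera axes: x right, y down, z forward; pixel columns grow to the right and rows downward; lengths in mm; the calibration is good to about 2 mm. A picture is of the moment at which its call begins: read the wrist's pose just before it. calibration takes no time and is no camera call.
- ticket.close_job(): hands the job in, once; it reports no verdict.
The state is a dict: "time": time; "joint_positions": joint angles; "dq": joint speeds; "tau": joint torques, N m; "tool_pos": TCP position; "tcp_rot": TCP orientation; "contact_force": force on the tool from outside, world axes, zero at the start; "moment": the same for the moment, N m; "grip_width": finger opening in mm.
Only numpy, scipy, OpenCV 4.12 (cv2) and the standard library are available. Lean on these libraries where they do the work, as an engineer would, in place of code of your own. Each camera call takes 0.05 s, during which the arm holds its last target. There are 200 camera calls.

### The job

Photograph the pottery sherd from two sides, working with a fingertip only and touching lightly: switch on the light bar at its rocker, tap the red key of the shutter release for the first picture, push the turntable round by its black peg until the peg stands at the red index clip, then tap the red key again for the second picture. Take no picture with the light off or the table between positions, pick nothing up, and do not disturb the sherd, its scale bar or the vial, dropper bottle and clamp lying about.

Things in the scene. Friction and masses are not known exactly. Their poses are not given: they have to be found in the camera images.
- lamp_on (a point): Centre of the top of the raised, green-dotted half of the grey rocker on top of the light bar, 17 mm from its hinge line. The rocker is a V of two halves, each 26 mm long, 30 mm wide; x axis: along the bar, from hinge to raised half (tilts with the rocker). Off: point 67 mm above the bench, half sloping up at 0.4 rad. On: half level at 60.5 mm, 4 mm above its bezel. The bar stands firm.
- lamp_switch (a joint): angle of the rocker: 0 off, 0.4 fully on (rad). It moves under 1 to 3 N pressed down on the raised half and stays where it is left.
- release_top (a point): centre of the top of the red round key (29 mm across) on the shutter release, a loose black rubber-footed puck 56 x 88 x 17 mm, 0.18 kg. The key's top is 26.5 mm above the bench at rest; it is pressed straight down.
- release (a joint): travel of the red key (m): 0 at rest, 0.0045 fully down, which takes 4 N; it springs back. A picture is taken at about 0.003.
- remote: the shutter release puck, 56 x 88 x 17 mm, 0.18 kg, loose on the bench; origin at the centre of its underside. The key is 12 mm off-centre along its -y axis.
- peg (a point): Axis of the turntable's upright black finger peg, 50 mm above the bench. The peg is 15 mm in diameter (17 at its head, 20 at its foot), 37 mm tall, 94 mm from the turntable's axis, on a white platter of radius 105 mm whose top is 30 mm above the bench.
- mark (a point): where the peg's axis must come: the point beside the red index clip on the fixed grey base ring (radius 118 mm), 94 mm from the turntable's axis, 50 mm above the bench.
- platter (a joint): turning angle of the platter (rad), anticlockwise seen from above positive; 0 when the peg is at the red clip. It starts 0.85 to 1.3 rad short of it (negative) and can be turned either way; it has light friction (under 1 N at the peg) and stays where it is left.
- platter_centre (a point): turntable's axis at the height of the platter's top, 30 mm above the bench. The base stands firm. A fixed camera on a stand, 190 mm high, stands about 0.26 m from this point, to its left rear. Between the turntable and the shutter release stands an open tool case: its dark upright lid, 0.22 m high, is 0.14 m or more to the right of this point; pass over it.
- sherd_mid (a point): middle of the loose terracotta sherd, 34 x 39 x 12 mm, lying on the platter 24 mm from its axis; it rides round with the platter.
- scale_bar_mid (a point): middle of the loose flat scale bar, 20 x 112 x 4 mm, lying on the platter 24 mm from its axis, on the other side from the sherd; it rides round with the platter. Its ends come to 66 mm from the axis.
- vial_mid (a point): middle of a capped glass vial, 23 mm across, 51 mm high, loose on the bench: leave it alone.
- dropper_mid (a point): middle of an amber dropper bottle, 33 mm across, 97 mm high, loose on the bench: leave it alone.
- clamp_mid (a point): middle of a black and orange spring clamp, 46 x 103 x 17 mm, lying loose on the bench: leave it alone.

How it is judged:
By the outcome, as a careful person would: the job done as asked, in the order asked, and still so for the second after the job is handed in, with the robot touching nothing.
It also fails if it takes over 67 s, if anything falls off the work surface, if the arm or the gripper's body presses on something with over 40 N, if the wrist force passes 120 N, or if a joint passes its speed limit or range.

## Working session

There is one attempt and no reset: what is moved stays moved. The work goes in short steps, Python scripts to look and compute and a tool call to move; the robot and the scene stay as the last step left them, time stands still between calls to the robot, and variables do not carry over. Pictures are saved under pics/ and viewed, about 8 in all and at most 12, crops included, and the job is handed in when it is done.

Besides the shell and the picture viewer there is one more tool, called after "Call:" as name(argument=value, ...), one argument or row to a line, values as JSON. arm_command: Moves the arm, as the interface text tells. Its arguments: {"type":"object","properties":{"increments":{"type":"array","items":{"type":"number"}}},"required":["increments"]}

```bash
mkdir -p pics; cat > h.py <<'E'
import numpy as np,cv2
from plant import sensors,imaging,ticket
from scipy.spatial.transform import Rotation as R
def cam(n,obs=None):
    c=imaging.calibration(n);K=np.array([[c['fx'],0,c['cx']],[0,c['fy'],c['cy']],[0,0,1]]);D=np.array(c['D'],float)
    if n=='wrist':
        o=obs or sensors.get_obs();T=np.eye(4);T[:3,:3]=R.from_euler('xyz',o['tcp_rot']).as_matrix();T[:3,3]=o['tool_pos']
        W=np.linalg.inv(T@np.array(c['hand_eye']))
    else: W=np.array(c['world_to_cam'])
    return K,D,W
def world(n,u,v,z,obs=None):
    K,D,W=cam(n,obs);p=cv2.undistortPoints(np.array([[[u,v]]],float),K,D)[0,0]
    d=W[:3,:3].T@np.array([p[0],p[1],1]);o=-W[:3,:3].T@W[:3,3]
    return o+d*(z-o[2])/d[2]
def pix(n,P,obs=None):
    K,D,W=cam(n,obs);return cv2.projectPoints(np.array([P],float),cv2.Rodrigues(W[:3,:3])[0],W[:3,3],K,D)[0][0,0]
def tool(P,obs=None):
    o=obs or sensors.get_obs();return R.from_euler('xyz',o['tcp_rot']).as_matrix().T@(np.array(P)-np.array(o['tool_pos']))
E
python3 - <<'E'
from h import *
o=sensors.get_obs();print({k:np.round(v,3) for k,v in o.items()})
for n in('top','side'):
    cv2.imwrite(f'pics/{n}0.png',imaging.capture(n)); W=cam(n)[2];print(n,-W[:3,:3].T@W[:3,3])
print(imaging.calibration('wrist'))
E
```

```text
{'time': np.float64(0.0), 'joint_positions': array([-1.318,  0.343,  1.525, -0.   ,  1.275, -0.146]), 'dq': array([-0.   , -0.001, -0.001,  0.002, -0.001, -0.001]), 'tau': array([ 1.0000e-03, -4.3124e+01, -2.4422e+01,  7.2000e-02,  5.6000e-02,
       -0.0000e+00]), 'tool_pos': array([ 203.763, -483.413,  226.045]), 'tcp_rot': array([-3.14 , -0.   ,  0.399]), 'contact_force': array([-1.011, -0.109,  0.97 ]), 'moment': array([ 0.002, -0.046,  0.004]), 'grip_width': np.float64(92.0)}
top [312.08858783  56.45044277 988.93463806]
side [1123.86531611  545.77516618  904.1713458 ]
{'fx': 424.6656832566704, 'fy': 424.6656832566704, 'cx': 320.14280735137544, 'cy': 234.2230868328711, 'D': array([0.00740003, 0.        , 0.        , 0.        , 0.        ]), 'hand_eye': array([[-9.50231477e-04, -9.69518784e-01, -2.45015150e-01,
         6.48375960e+01],
       [ 9.99998928e-01, -1.19416517e-03,  8.47029682e-04,
         1.01409782e+00],
       [-1.11379975e-03, -2.45014082e-01,  9.69518880e-01,
        -1.57957715e+02],
       [ 0.00000000e+00,  0.00000000e+00,  0.00000000e+00,
         1.00000000e+00]])}
```

View pics/top0.png

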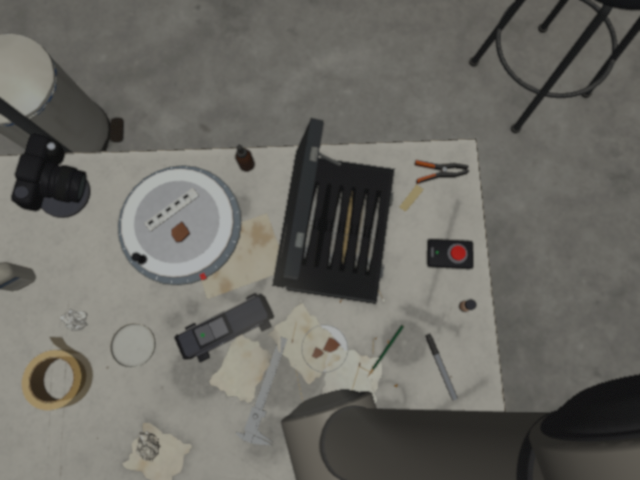

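View pics/side0.png

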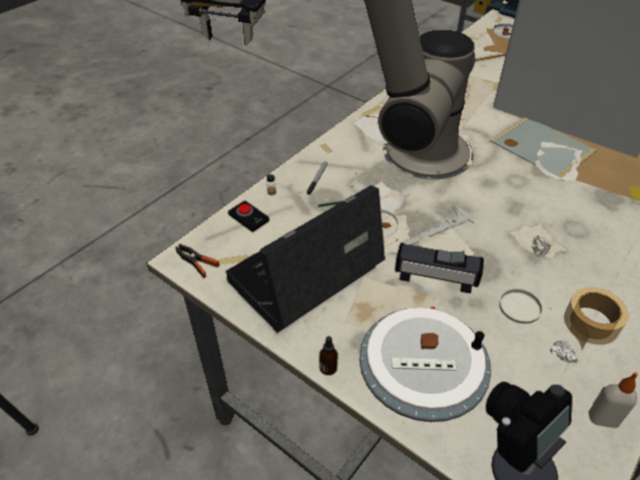

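The top view shows the turntable at about (180,223), with the peg at (138,258) and the red clip at (203,276). The light bar is at (223,330), the red key at (458,253) and the case lid at (305,205). The side view agrees.

```bash
python3 - <<'E'
from h import *
for n,u,v,z in [('c',180,223,30),('peg',138,258,60),('clip',203,276,25),('rocker',211,331,60),('barL',185,345,50),('barR',268,308,50),('key',458,253,26),('vial',467,305,50),('dropper',245,158,90),('lidtop',318,122,220),('lidbot',290,285,220),('camlens',80,183,150),('casecorner',378,300,20),('casecorner2',392,170,20)]:
    print(n,world('top',u,v,z).round())
im=cv2.imread('pics/top0.png')
a=cv2.resize(im[285:370,165:285],None,fx=6.6,fy=6.6,interpolation=cv2.INTER_CUBIC)
cv2.imwrite('pics/crop1.png',a)
E
```

```text
c [548. 323.  30.]
peg [479. 388.  60.]
clip [447. 280.  25.]
rocker [345. 257.  60.]
barL [323. 304.  50.]
barR [381. 158.  50.]
key [ 472. -196.   26.]
vial [ 373. -197.   50.]
dropper [650. 191.  90.]
lidtop [657.  56. 220.]
lidbot [401. 107. 220.]
camlens [593. 456. 150.]
casecorner [391. -42.  20.]
casecorner2 [641. -84.  20.]
```

View pics/crop1.png

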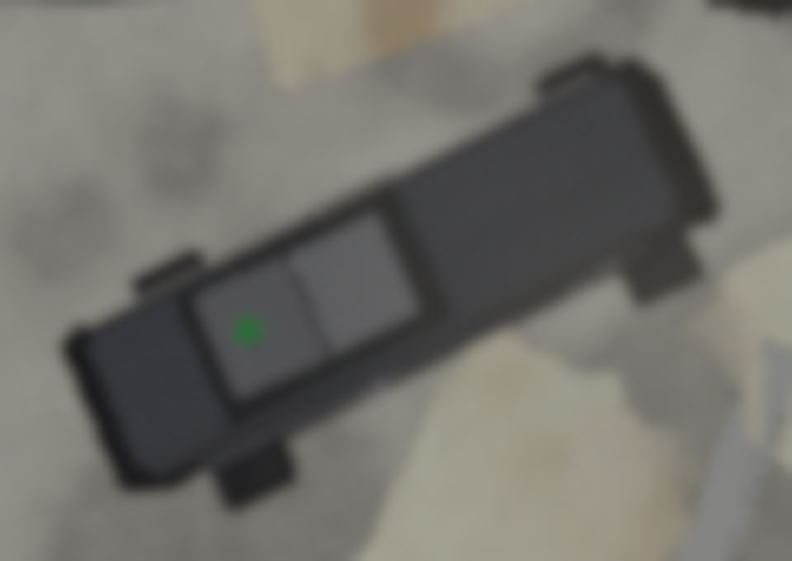

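```bash
python3 - <<'E'
from h import *
d=world('top',202.6,335.2,67);h=world('top',211.7,331.2,60);k=world('top',458,253,26.5)
print(d,h,k,np.degrees(np.arctan2(*(d-h)[[1,0]])))
for p in [(430,-150,260),(d[0],d[1],160)]: print(tool(p).round())
E
```

```text
[338.08647878 269.6591156   67.        ] [344.48261443 255.55201849  60.        ] [ 471.66976049 -195.4863592    26.5       ] 114.38946486920379
[ 338. -219.  -34.]
[ 416. -642.   67.]
```

Call:
arm_command(
  increments=[1,338,-219,-34,0,1,338,-219,-34,0,1,338,-219,-34,0,1,338,-219,-34,0,1,338,-219,-34,0,1,338,-219,-34,0,1,338,-219,-34,0,1,416,-642,-34,-90,1,416,-642,-34,-90,1,416,-642,-34,-90,1,416,-642,-34,-90,1,416,-642,-34,-90,1,416,-642,-34,-90,1,416,-642,-34,-90,1,416,-642,-34,-90,1,416,-642,67,-90,1,416,-642,67,-90,1,416,-642,67,-90,1,416,-642,67,-90],
)

```text
time: 2.48
tool_pos: [338.8, 269.8, 161.0]
tcp_rot: [3.14, -0.0, 1.969]
contact_force: [-0.1, -0.0, -0.0]
grip_width: 0.3
```

```bash
python3 - <<'E'
from h import *
o=sensors.get_obs();im=imaging.capture('wrist');cv2.imwrite('pics/w1.png',im)
print({k:np.round(o[k],3) for k in('time','tool_pos','tcp_rot','grip_width','contact_force','joint_positions')})
print(pix('wrist',[338.1,269.7,67],o))
E
```

```text
{'time': np.float64(2.475), 'tool_pos': array([338.803, 269.77 , 160.975]), 'tcp_rot': array([ 3.14 , -0.   ,  1.969]), 'grip_width': np.float64(0.297), 'contact_force': array([-0.053, -0.044, -0.033]), 'joint_positions': array([ 0.495,  0.247,  1.863, -0.   ,  1.03 ,  0.097])}
[319.90188877 234.72445526]
```

View pics/w1.png

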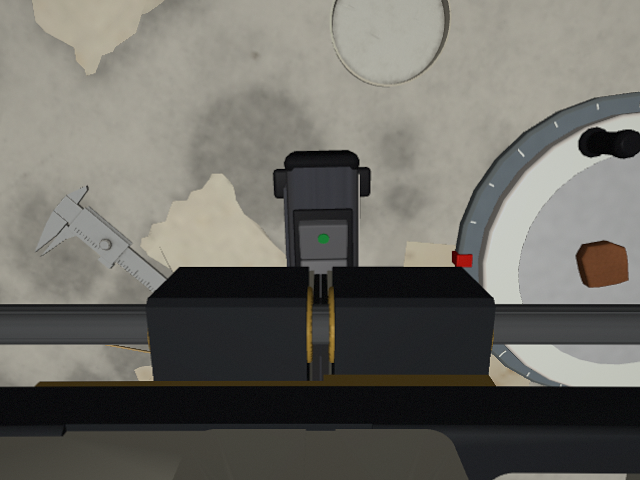

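The wrist view shows the green dot at (323,239), with the hinge near (323,261) and the clip at (462,259). The rocker is squarely aligned with the tool.

```bash
python3 - <<'E'
from h import *
o=sensors.get_obs()
print(tool(world('wrist',323,239,67,o),o).round(1),tool(world('wrist',323,261,60,o),o).round(1))
print(pix('wrist',o['tool_pos'],o),pix('wrist',np.array(o['tool_pos'])+[0,0,30],o))
E
```

```text
[-2.6  1.  94.3] [-19.    1.1 101.3]
[321.71943626 293.44255593] [322.24646112 328.11825408]
```

Call:
arm_command(
  increments=[1,-2,1,50,0,1,-2,1,80,0,1,-2,1,90,0,1,-2,1,93,0,1,-2,1,95,0,1,-2,1,97,0,1,-2,1,98.5,0,1,-2,1,99.5,0,1,-2,1,100,0,1,-2,1,100,0],
)

```text
time: 3.78
tool_pos: [340.2, 268.1, 60.6]
tcp_rot: [3.14, 0.0, 1.97]
contact_force: [-2.3, -0.4, 11.3]
grip_width: 0.6
```

Call:
arm_command(
  increments=[1,0,0,-10,0,1,0,0,-60,0,1,0,0,-120,0,1,0,0,-180,0,1,0,0,-200,0,1,0,0,-200,0],
)

```text
time: 4.53
tool_pos: [340.0, 268.1, 261.0]
tcp_rot: [3.138, -0.0, 1.97]
contact_force: [0.2, -0.2, -0.2]
grip_width: 0.6
```

```bash
python3 - <<'E'
from h import *
o=sensors.get_obs();im=imaging.capture('wrist');t=imaging.capture('top');s=imaging.capture('side')
print(o['tool_pos'],o['tcp_rot'],pix('wrist',[338.1,269.7,60],o),pix('side',[338,270,60]))
u,v=pix('side',[338,270,60]).astype(int)
c=cv2.resize(s[v-45:v+45,u-55:u+55],None,fx=5,fy=5,interpolation=cv2.INTER_CUBIC)
u,v=pix('wrist',[338.1,269.7,60],o).astype(int)
w=cv2.resize(im[max(v-45,0):v+45,u-25:u+25],(250,450),interpolation=cv2.INTER_CUBIC)
cv2.imwrite('pics/c2.png',np.hstack([c,w]))
print(tool([471.7,-195.5,26.5],o),tool([430,0,260],o))
E
```

```text
[340.0325561  268.06902796 261.04447758] [ 3.13839129e+00 -1.05928615e-04  1.96960495e+00] [318.97147315 201.57187461] [459.22464152 256.66724485]
[-478.34415766  -59.42911763  234.30475504] [-281.96845217  -21.19271708    0.94676833]
```

View pics/c2.png

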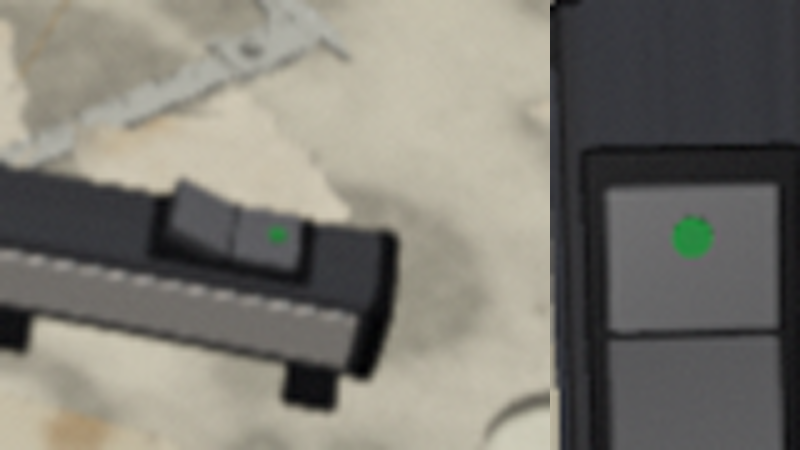

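The rocker is on: the green half is level and the other half is raised. Next is the key.

Call:
arm_command(
  increments=[1,-478,-59,0,0,1,-478,-59,0,0,1,-478,-59,0,0,1,-478,-59,0,0,1,-478,-59,0,0,1,-478,-59,0,0,1,-478,-59,0,0,1,-478,-59,0,0,1,-478,-59,140,0,1,-478,-59,140,0,1,-478,-59,140,0,1,-478,-59,140,0],
)

```text
time: 6.18
tool_pos: [470.8, -195.3, 119.4]
tcp_rot: [-3.14, -0.002, 1.97]
contact_force: [0.0, 0.3, 0.7]
grip_width: 0.4
```

```bash
python3 - <<'E'
from h import *
o=sensors.get_obs();im=imaging.capture('wrist');cv2.imwrite('pics/w3.png',im)
m=cv2.inRange(cv2.cvtColor(im,cv2.COLOR_BGR2HSV),(0,180,90),(6,255,255))|cv2.inRange(cv2.cvtColor(im,cv2.COLOR_BGR2HSV),(174,180,90),(180,255,255))
n,l,st,ce=cv2.connectedComponentsWithStats(m)
for i in range(1,n):
  if st[i,4]>80: print(st[i],ce[i],world('wrist',*ce[i],26.5,o),tool(world('wrist',*ce[i],26.5,o),o))
print(o['tool_pos'],o['contact_force'],pix('wrist',[471.7,-195.5,26.5],o))
E
```

```text
[ 304  218   45   45 1551] [325.58349452 239.84010316] [ 474.12139384 -196.76454062   26.5       ] [-2.74840405  2.61954248 92.86051392]
[ 470.79851503 -195.34047596  119.36776238] [0.03579252 0.34528233 0.65737841] [322.73898033 236.50456914]
```

View pics/w3.png

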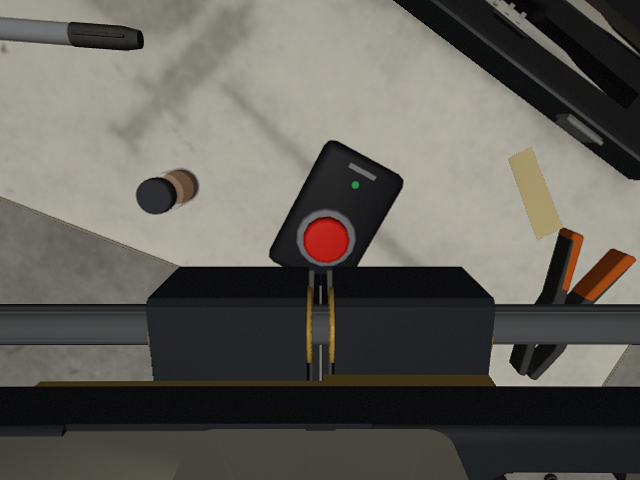

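The wrist view shows the key at (326,240), about (-3, +2.5) mm from the tool axis. Now the press.

Call:
arm_command(
  increments=[1,-3,2.5,50,0,1,-3,2.5,80,0,1,-3,2.5,89,0,1,-3,2.5,92,0,1,-3,2.5,94,0,1,-3,2.5,95.5,0,1,-3,2.5,97,0,1,-3,2.5,97,0],
)

```text
time: 7.22
tool_pos: [475.2, -197.8, 23.3]
tcp_rot: [3.14, 0.002, 1.97]
contact_force: [2.9, -1.2, 3.6]
grip_width: 0.9
```

Call:
arm_command(
  increments=[1,0,0,0.8,0,1,0,0,1,0,1,0,0,1,0],
)

```text
time: 7.6
tool_pos: [475.1, -197.7, 22.2]
tcp_rot: [3.141, 0.002, 1.97]
contact_force: [2.2, -1.5, 5.2]
grip_width: 0.8
```

Call:
arm_command(
  increments=[1,0,0,-3,0,1,0,0,-12,0,1,0,0,-70,0,1,0,0,-130,0,1,0,0,-190,0,1,0,0,-240,0,1,0,0,-240,0,1,545,266,-240,-114,1,545,266,-240,-114,1,545,266,-240,-114,1,545,266,-240,-114,1,545,266,-240,-114,1,545,266,-240,-114,1,545,266,-240,-114,1,545,266,-240,-114,1,545,266,-240,-114,1,545,266,-240,-114,1,545,266,-240,-114,1,545,266,-240,-114,1,545,266,-240,-114],
)

```text
time: 10.1
tool_pos: [507.5, 407.5, 260.8]
tcp_rot: [3.141, -0.002, -2.327]
contact_force: [0.2, -1.1, -0.1]
grip_width: 0.4
```

```bash
python3 - <<'E'
from h import *
o=sensors.get_obs();im=imaging.capture('wrist');cv2.imwrite('pics/w4.png',im)
print({k:np.round(o[k],3) for k in('time','tool_pos','tcp_rot','grip_width','contact_force','joint_positions')})
E
```

```text
{'time': np.float64(10.1), 'tool_pos': array([507.522, 407.462, 260.844]), 'tcp_rot': array([ 3.141e+00, -2.000e-03, -2.327e+00]), 'grip_width': np.float64(0.385), 'contact_force': array([ 0.161, -1.106, -0.055]), 'joint_positions': array([ 0.559,  0.566,  1.071, -0.   ,  1.507, -1.827])}
```

View pics/w4.png

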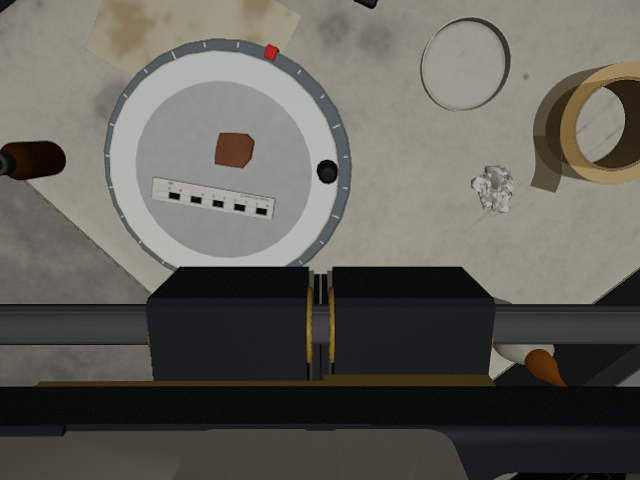

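The wrist view shows the peg head at about (327,170), the clip at (271,52), and the sherd and scale bar undisturbed.

```bash
cat > tt.py <<'E'
from h import *
from scipy.optimize import minimize
def proj(P,o):
    K,D,W=cam('wrist',o);return cv2.projectPoints(np.array(P,float),cv2.Rodrigues(W[:3,:3])[0],W[:3,3],K,D)[0][:,0]
def centre(im,o,g=(548,323)):
    G=cv2.GaussianBlur(cv2.cvtColor(im,cv2.COLOR_BGR2GRAY),(0,0),1.5).astype(np.float32)
    t=np.linspace(0,2*np.pi,360,endpoint=False)
    def f(c):
        s=[]
        for r in(101,109):
            p=proj(np.c_[c[0]+r*np.cos(t),c[1]+r*np.sin(t),0*t+30],o).astype(np.float32)
            s.append(cv2.remap(G,p[:,:1],p[:,1:],cv2.INTER_LINEAR)[:,0]*(p[:,1]<255))
        return -np.mean(np.clip(s[0]-s[1],-40,60))
    g=min(((f((g[0]+a,g[1]+b)),g[0]+a,g[1]+b) for a in range(-9,10,3) for b in range(-9,10,3)))[1:]
    return minimize(f,g,method='Nelder-Mead').x
def red(im):
    h=cv2.cvtColor(im,cv2.COLOR_BGR2HSV);m=cv2.inRange(h,(0,190,120),(5,255,255))|cv2.inRange(h,(175,190,120),(180,255,255))
    n,l,st,ce=cv2.connectedComponentsWithStats(m);return ce[1+np.argmax(st[1:,4])]
E
python3 - <<'E'
from tt import *
o=sensors.get_obs();im=cv2.imread('pics/w4.png');c=centre(im,o);r=red(im)
k=world('wrist',*r,28,o)[:2];p=world('wrist',327,169,67,o)[:2]
A=lambda q:np.degrees(np.arctan2(*(q-c)[::-1]))%360
print(c,r,k,np.hypot(*(k-c)),A(k),p,np.hypot(*(p-c)),A(p))
a=im[140:210,290:360];print(cv2.imwrite('pics/x.png',a))
g=cv2.cvtColor(im,cv2.COLOR_BGR2GRAY)[150:195,305:350];ys,xs=np.where(g<45);print(xs.min()+305,xs.max()+305,ys.min()+150,ys.max()+150)
for d in (-22,-15): 
  t=np.radians(A(p)+d);print(tool([c[0]+94*np.cos(t),c[1]+94*np.sin(t),50],o))
E
```

```text
[552.69888341 326.98960948] [270.30075188  51.98496241] [450.77432558 283.38949063] 110.85840451670948 203.15971514022263 [481.41540974 386.28041117] 92.71856763358764 140.24764230162597
True
317 337 160 183
[ -2.34001325   1.24736846 211.22299697]
[  8.74879243   4.20752875 211.23873953]
```

```bash
python3 - <<'E'
from tt import *
o=sensors.get_obs();c=np.array([552.7,327])
for a in list(range(118,188,5))+[187]:
  t=np.radians(a);print(a,tool([c[0]+94*np.cos(t),c[1]+94*np.sin(t),48],o).round(1))
E
```

```text
118 [ -2.7   1.1 213.2]
123 [  5.1   3.4 213.2]
128 [ 13.2   5.  213.2]
133 [ 21.3   5.9 213.3]
138 [ 29.5   6.1 213.3]
143 [ 37.7   5.5 213.3]
148 [ 45.8   4.3 213.3]
153 [ 53.8   2.3 213.3]
158 [ 61.5  -0.3 213.3]
163 [ 69.   -3.7 213.3]
168 [ 76.2  -7.6 213.3]
173 [ 83.  -12.2 213.3]
178 [ 89.4 -17.3 213.3]
183 [ 95.4 -23.  213.4]
187 [ 99.7 -27.9 213.4]
```

Call:
arm_command(
  increments=[1,-2,1,60,0,1,-2,1,120,0,1,-2,1,170,0,1,-2,1,200,0,1,-2,1,212,0,1,-2,1,212,0],
)

```text
time: 10.9
tool_pos: [508.6, 410.0, 49.8]
tcp_rot: [3.142, -0.0, -2.325]
contact_force: [-0.5, -0.5, -0.2]
grip_width: 0.5
```

Relative to this pose, x shifts by +2 and y by -1. I'll push along the arc with spin and stop short of the mark.

Call:
arm_command(
  increments=[1,3,1,0,-2,1,7,2.5,0,-5,1,11,3.5,0,-8,1,15,4,0,-10,1,19,4.7,0,-12,1,23,5,0,-14,1,27.5,5.1,0,-17,1,32,5,0,-20,1,36,4.8,0,-22,1,40,4.4,0,-25,1,44,3.8,0,-27,1,48,3.2,0,-29,1,52,2.3,0,-32,1,56,1.2,0,-34,1,60,0,0,-37,1,64,-1.5,0,-39,1,68,-3.3,0,-41,1,71,-4.7,0,-42,1,75,-6.8,0,-44,1,78,-8.5,0,-45],
)

```text
time: 13.4
tool_pos: [461.3, 347.4, 49.6]
tcp_rot: [3.142, -0.0, -1.538]
contact_force: [1.1, -0.6, 0.0]
grip_width: 0.8
```

```bash
python3 - <<'E'
from tt import *
o=sensors.get_obs();im=imaging.capture('wrist');t=imaging.capture('top');c=np.array([552.7,327]);p=np.array(o['tool_pos'])[:2]-c
print(o['tool_pos'],o['tcp_rot'],o['contact_force'],np.hypot(*p),np.degrees(np.arctan2(p[1],p[0])))
w=cv2.resize(im,(480,360));w=im[60:420,80:560];q=cv2.resize(t[150:300,100:260],None,fx=2.4,fy=2.4,interpolation=cv2.INTER_CUBIC)[:360,:320]
cv2.imwrite('pics/c5.png',np.hstack([w,q]))
E
```

```text
[461.2617511  347.41406958  49.64334859] [ 3.14154001e+00 -1.11521485e-04 -1.53776642e+00] [ 1.09333714 -0.63565959  0.01930337] 93.68931421720345 167.4148015602741
```

View pics/c5.png

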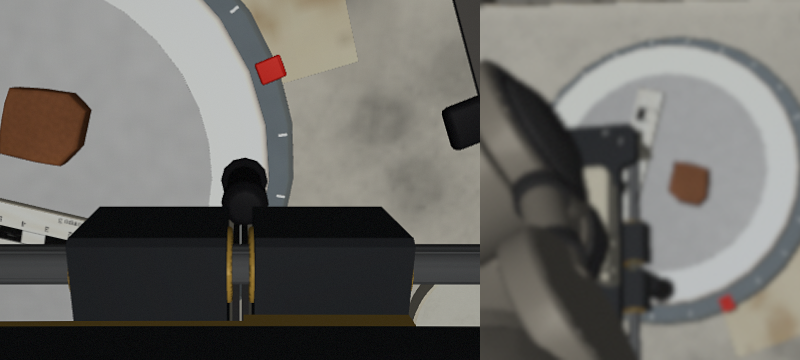

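The wrist view shows the fingers on the peg, with its head at full-frame (323,233), and the clip further along. Next I'll measure the trailing offset.

```bash
python3 - <<'E'
from tt import *
o=sensors.get_obs();c=np.array([552.7,327])
for v in(230,234):
  p=world('wrist',323,v,67,o)[:2];q=p-c;print(p,np.hypot(*q),np.degrees(np.arctan2(q[1],q[0])),tool([*p,50],o))
for a in (171,175,179,183,187,190,193):
  t=np.radians(a);print(a,tool([c[0]+94*np.cos(t),c[1]+94*np.sin(t),50],o).round(1))
E
```

```text
[461.1742465  314.58384158] 92.3640868680991 -172.27455560854378 [32.63857185  1.02910257 -0.34446077]
[461.12820833 315.98677044] 92.23168790762901 -173.1420445539443 [31.23488826  1.03005934 -0.34505303]
171 [ 5.5  1.5 -0.4]
175 [12.   2.5 -0.4]
179 [18.5  3.  -0.3]
183 [25.1  3.1 -0.3]
187 [31.6  2.8 -0.3]
190 [36.5  2.2 -0.3]
193 [41.4  1.4 -0.3]
```

```bash
python3 - <<'E'
from tt import *
c=np.array([552.7,327]);o=sensors.get_obs()
for u,v in((660,287),):
  P=world('top',100+(u-480)/2.4,150+v/2.4,65);q=P[:2]-c;print(P,np.hypot(*q),np.degrees(np.arctan2(q[1],q[0]))%360,tool(P,o))
E
```

```text
[454.77888571 320.42661677  65.        ] 98.14149984222854 183.84046796698388 [ 26.59974489   7.24009251 -15.34428859]
```

Call:
arm_command(
  increments=[1,2,0.7,0,-1,1,4,1.2,0,-2,1,6,1.6,0,-3,1,8,2,0,-4,1,10,2.3,0,-5,1,12,2.5,0,-6,1,13.5,2.6,0,-7,1,15,2.8,0,-8,1,16.5,2.9,0,-9,1,18,3,0,-10,1,19,3,0,-11,1,19.5,3,0,-11,1,20,3,0,-11],
)

```text
time: 15.12
tool_pos: [459.0, 327.5, 49.7]
tcp_rot: [3.142, -0.0, -1.347]
contact_force: [1.1, 1.9, -0.1]
grip_width: 0.2
```

```bash
python3 - <<'E'
from tt import *
o=sensors.get_obs();im=imaging.capture('wrist');c=np.array([552.7,327]);p=np.array(o['tool_pos'])[:2]-c
print(o['tool_pos'],o['tcp_rot'],o['contact_force'],np.hypot(*p),np.degrees(np.arctan2(p[1],p[0])))
x0,y0=220,110;w=cv2.resize(im[y0:y0+170,x0:x0+200],None,fx=3,fy=3,interpolation=cv2.INTER_CUBIC)
cv2.imwrite('pics/c6.png',w)
k=world('wrist',*red(im),28,o)[:2]-c;print(np.hypot(*k),np.degrees(np.arctan2(k[1],k[0]))%360)
E
```

```text
[459.00390788 327.51465018  49.65539459] [ 3.14158164e+00 -8.54685558e-05 -1.34667691e+00] [ 1.13274256  1.91472982 -0.11286974] 93.69750553754072 179.6852911808257
111.47504594065215 204.8547609480099
```

View pics/c6.png

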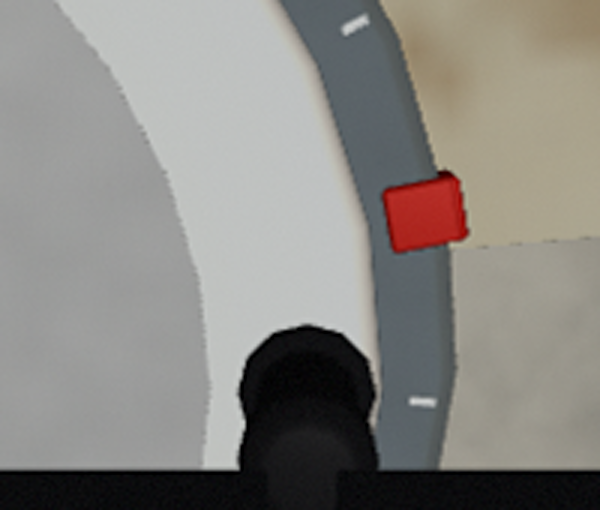

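The crop shows the peg's foot disc centred at crop (307,392), that is full-frame (322,241), with the clip ahead of it. My earlier "head" reading was really the foot.

```bash
python3 - <<'E'
from tt import *
o=sensors.get_obs();c=np.array([552.7,327])
P=world('wrist',220+307/3,110+392/3,33,o);q=P[:2]-c;print(P,np.hypot(*q),np.degrees(np.arctan2(q[1],q[0]))%360,tool(P,o))
for z in(22,26,30):
  print(z,(world('wrist',220+425/3,110+215/3,z,o)[:2]-c))
for a in (183,186,189,192,193,194,195):
  t=np.radians(a);print(a,tool([c[0]+94*np.cos(t),c[1]+94*np.sin(t),50],o).round(1))
t=cv2.imread('pics/top0.png');r=red(t) if 0 else None
for z in (22,26,30):
  k=world('top',203,276,z)[:2]-c;print(z,np.degrees(np.arctan2(k[1],k[0]))%360)
E
```

```text
[462.18013689 307.92129309  33.        ] 92.50860865192408 191.901927125151 [19.77025446  1.24903519 16.67646215]
22 [-102.05777656  -46.04997798]
26 [-101.56525824  -46.44213592]
30 [-101.07273992  -46.83429386]
183 [ 5.2  1.4 -0.3]
186 [10.1  2.1 -0.3]
189 [15.   2.5 -0.3]
192 [19.9  2.7 -0.3]
193 [21.5  2.8 -0.3]
194 [23.2  2.7 -0.3]
195 [24.8  2.7 -0.3]
22 203.72138918581064
26 204.02978125594893
30 204.33348267715456
```

Call:
arm_command(
  increments=[1,2,0.7,0,-1,1,4,1.1,0,-2,1,6,1.5,0,-3,1,8,1.8,0,-4,1,10,2.1,0,-5,1,12,2.3,0,-6,1,14,2.5,0,-7,1,15.5,2.6,0,-8,1,16.5,2.6,0,-9,1,17.5,2.7,0,-10,1,18,2.7,0,-10,1,18,2.7,0,-10],
)

```text
time: 16.68
tool_pos: [460.4, 309.3, 49.7]
tcp_rot: [3.142, -0.0, -1.172]
contact_force: [0.9, 0.3, 0.2]
grip_width: 0.3
```

```bash
python3 - <<'E'
from tt import *
o=sensors.get_obs();im=imaging.capture('wrist');c=np.array([552.7,327]);p=np.array(o['tool_pos'])[:2]-c
print(o['tool_pos'],o['tcp_rot'],o['contact_force'],np.hypot(*p),np.degrees(np.arctan2(p[1],p[0]))%360,o['joint_positions'])
x0,y0=220,110;w=cv2.resize(im[y0:y0+170,x0:x0+200],None,fx=3,fy=3,interpolation=cv2.INTER_CUBIC)
cv2.imwrite('pics/c7.png',w)
r=red(im);k=world('wrist',*r,28,o)[:2]-c;print(r,np.hypot(*k),np.degrees(np.arctan2(k[1],k[0]))%360)
E
```

```text
[460.35332064 309.33984559  49.67999425] [ 3.14150564e+00 -1.29662278e-04 -1.17215858e+00] [0.88572614 0.32093124 0.22469644] 94.02015870500456 190.8263883998207 [ 4.53543251e-01  5.93886593e-01  1.65621980e+00 -1.60258500e-04
  8.91580265e-01 -3.08658647e+00]
[362.68162393 226.70940171] 111.090711733229 205.43720973940685
```

View pics/c7.png

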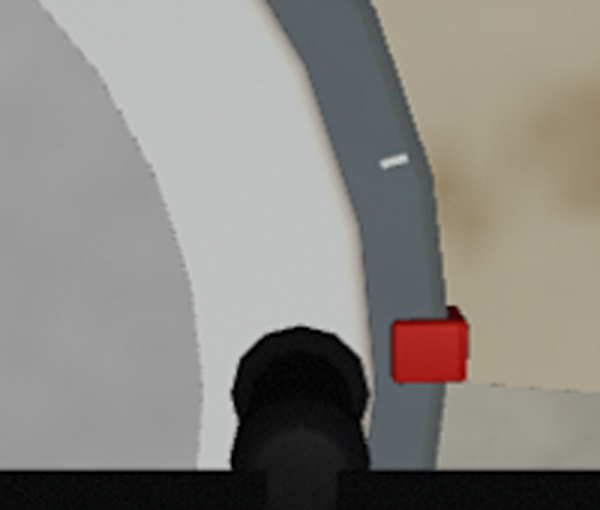

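The crop shows the peg foot at (300,394), just short of the clip face at (429,351). Joint 6 is close to its range limit, so there will be no more spin that way.

```bash
python3 - <<'E'
from tt import *
o=sensors.get_obs()
for c in (np.array([552.7,327]),np.array([551,325]),np.array([551,328.5])):
  A=lambda P:(np.degrees(np.arctan2(*(P[:2]-c)[::-1]))%360).round(2)
  P=world('wrist',320,110+394/3,33,o);print(A(P),np.hypot(*(P[:2]-c)).round(1),[A(world('wrist',220+429/3,110+351/3,z,o)) for z in(22,28,34)])
E
```

```text
202.72 92.5 [np.float64(204.63), np.float64(205.36), np.float64(206.09)]
201.96 90.1 [np.float64(204.05), np.float64(204.79), np.float64(205.54)]
204.0 91.5 [np.float64(205.7), np.float64(206.44), np.float64(207.19)]
```

Call:
arm_command(
  increments=[1,-2,0,0,0,1,-8,0,0,0,1,-20,0,-10,0,1,-40,0,-60,0,1,-45,0,-110,0,1,-45,0,-130,0,1,-45,0,-130,0,1,-45,0,-130,0],
)

```text
time: 17.73
tool_pos: [442.1, 350.8, 178.7]
tcp_rot: [3.14, -0.0, -1.172]
contact_force: [-0.3, -0.8, 0.4]
grip_width: 0.4
```

```bash
python3 - <<'E'
from tt import *
o=sensors.get_obs();im=imaging.capture('wrist');cv2.imwrite('pics/w8.png',im)
print(o['tool_pos'],o['tcp_rot'],o['contact_force'])
r=red(im);g=np.array([552.7,327]);print(r,centre(im,o,g),pix('wrist',[467,290,30],o))
K,D,W=cam('wrist',o);print(-W[:3,:3].T@W[:3,3])
x0,y0=230,50;cv2.imwrite('pics/c8.png',cv2.resize(im[y0:y0+150,x0:x0+200],None,fx=4,fy=4,interpolation=cv2.INTER_CUBIC))
E
```

```text
[442.11017239 350.8051754  178.73480681] [ 3.13979138e+00 -2.88019243e-04 -1.17175711e+00] [-0.27437961 -0.82722125  0.37251665]
[345.96907216 126.09793814] [551.9183756  325.90805731] [319.76516245 128.65555154]
[467.70702255 289.70652545 336.70915701]
```

View pics/c8.png

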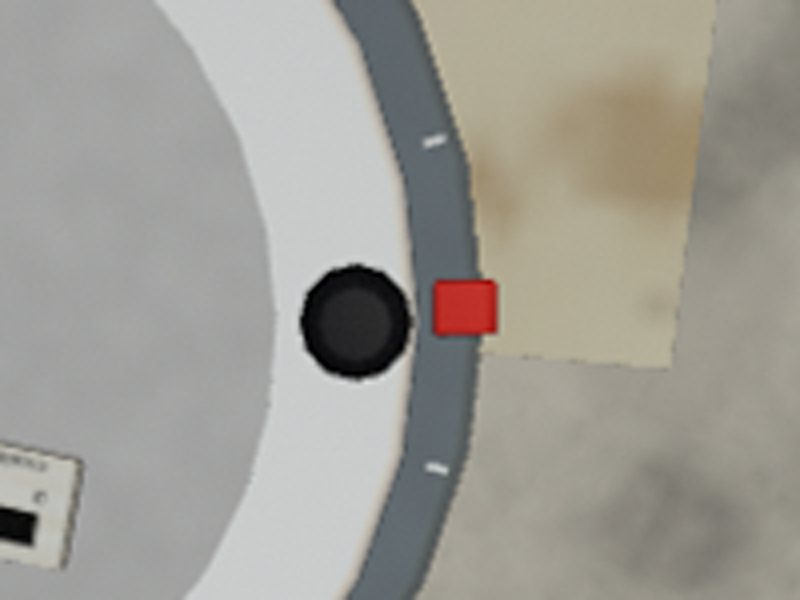

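The crop shows the peg at (356,322) and the clip at (465,308), so the peg is about 2.5 mm short.

```bash
python3 - <<'E'
from tt import *
im=cv2.imread('pics/w8.png');o=sensors.get_obs()
for c in (np.array([551.9,325.9]),np.array([552.7,327])):
  A=lambda u,v,z:((lambda P:(np.degrees(np.arctan2(*(P[:2]-c)[::-1]))%360,np.hypot(*(P[:2]-c))))(world('wrist',230+u/4,50+v/4,z,o)))
  print(A(356,322,33),A(356,322,67),A(465.5,308,28),A(435,141,22),A(437,468,22))
E
```

```text
(np.float64(202.25688145761526), np.float64(91.85823676465543)) (np.float64(202.37904834822453), np.float64(91.82951215067492)) (np.float64(203.56753450436742), np.float64(111.13505640845146)) (np.float64(218.56284005670656), np.float64(109.85792130228253)) (np.float64(188.63086458285332), np.float64(110.05487229001913))
(np.float64(202.6973228911115), np.float64(93.01801684599558)) (np.float64(202.81809761419), np.float64(92.99079606671175)) (np.float64(203.9187204256492), np.float64(112.31025033890117)) (np.float64(218.7491122942745), np.float64(111.1697586082509)) (np.float64(189.13019962935695), np.float64(111.01510346573819))
```

Call:
arm_command(
  increments=[1,20,0,40,0,1,20,0,90,0,1,20,0,130,0,1,20,0,130,0,1,30,0,130,0,1,38,0,130,0,1,42,0,130,0,1,44,0,130,0,1,45,0,130,0,1,46,0,130,0,1,46.6,0,130,0,1,47,0,130,0,1,47,0,130,0,1,45,0,130,0,1,38,0,130,0,1,20,0,110,0,1,0,0,40,0,1,0,0,0,0,1,0,0,0,0],
)

```text
time: 20.15
tool_pos: [444.4, 352.8, 184.1]
tcp_rot: [-3.133, 0.001, -1.171]
contact_force: [0.8, 0.3, -0.9]
grip_width: 0.3
```

```bash
python3 - <<'E'
from tt import *
o=sensors.get_obs();im=imaging.capture('wrist');cv2.imwrite('pics/w9.png',im)
print(o['tool_pos'],o['tcp_rot'],o['contact_force'],o['time']);c=centre(im,o,np.array([552.,326]))
A=lambda u,v,z:((lambda P:(np.degrees(np.arctan2(*(P[:2]-c)[::-1]))%360,np.hypot(*(P[:2]-c))))(world('wrist',u,v,z,o)))
g=cv2.cvtColor(im,cv2.COLOR_BGR2GRAY)
m=(g[105:150,295:340]<60).astype(np.uint8);n,l,st,ce=cv2.connectedComponentsWithStats(m);i=1+np.argmax(st[1:,4]);p=ce[i]+[295,105]
r=red(im);print(c,st[i],p,r,A(*p,33),A(*p,67),A(*r,28))
E
```

```text
[444.40847402 352.82433429 184.08255887] [-3.13274631e+00  1.12388203e-03 -1.17087335e+00] [ 0.82781052  0.26677164 -0.85792827] 20.15
[551.71169074 326.23242885] [ 17   7  27  28 575] [324.94608696 125.55652174] [351.88481675 124.87434555] (np.float64(203.74559465365024), np.float64(91.23185855603334)) (np.float64(203.66834767820689), np.float64(91.13066003610234)) (np.float64(203.84337787851322), np.float64(110.51614980004717))
```

The peg is at 203.7° and the clip at 203.8°, so it is aligned. Back to the key, unwinding the wrist and passing over the lid.

Call:
arm_command(
  increments=[1,0,0,-60,10,1,0,0,-84,20,1,0,0,-84,30,1,0,0,-84,40,1,519,183,-84,180,1,519,183,-84,180,1,519,183,-84,180,1,519,183,-84,180,1,519,183,-84,180,1,519,183,-84,180,1,519,183,-84,180,1,519,183,-84,180,1,519,183,-84,180,1,519,183,-84,180,1,519,183,-84,180,1,519,183,-84,180,1,519,183,-84,180,1,519,183,0,180,1,519,183,59,180,1,519,183,59,180],
)

```text
time: 22.7
tool_pos: [472.6, -196.5, 115.3]
tcp_rot: [-3.136, -0.008, 1.969]
contact_force: [-0.1, -0.4, -0.4]
grip_width: 0.6
```

```bash
python3 - <<'E'
from tt import *
o=sensors.get_obs();im=imaging.capture('wrist');r=red(im);print(o['tool_pos'],o['tcp_rot'],o['time'],r,tool(world('wrist',*r,26.5,o),o))
E
```

```text
[ 472.59034432 -196.54050351  115.33418418] [-3.13557958 -0.00819378  1.96927803] 22.7 [324.38658147 240.07028754] [-1.81043296  1.85284527 88.81279608]
```

Call:
arm_command(
  increments=[1,0,0,30,0,1,0,0,60,0,1,0,0,75,0,1,0,0,75,0,1,0,0,75,0],
)

```text
time: 23.38
tool_pos: [476.4, -198.8, 46.6]
tcp_rot: [3.141, 0.001, 1.97]
contact_force: [0.3, 1.2, 0.0]
grip_width: 0.5
```

Call:
arm_command(
  increments=[1,0,0,12,0,1,0,0,18,0,1,0,0,20.5,0,1,0,0,22,0,1,0,0,23.5,0,1,0,0,24.3,0,1,0,0,24.3,0],
)

```text
time: 24.25
tool_pos: [475.6, -198.4, 22.1]
tcp_rot: [-3.141, 0.0, 1.97]
contact_force: [-3.7, 1.5, 9.2]
grip_width: 0.4
```

Call:
arm_command(
  increments=[1,0,0,-3,0,1,0,0,-12,0,1,0,0,-60,0,1,0,0,-120,0,1,0,0,-170,0,1,0,0,-170,0,1,0,0,-170,0],
)

```text
time: 25.12
tool_pos: [475.5, -198.3, 191.0]
tcp_rot: [-3.141, -0.0, 1.97]
contact_force: [-0.4, 0.9, 0.2]
grip_width: 0.5
```

```bash
python3 - <<'E'
from tt import *
o=sensors.get_obs();print(o['time'],o['tool_pos'],o['contact_force']);t=imaging.capture('top')
cv2.imwrite('pics/top9.png',cv2.resize(t[130:380,100:500],None,fx=2,fy=2,interpolation=cv2.INTER_CUBIC))
E
```

```text
25.125 [ 475.45441671 -198.26882476  191.00187755] [-0.42420556  0.89239215  0.15944965]
```

View pics/top9.png

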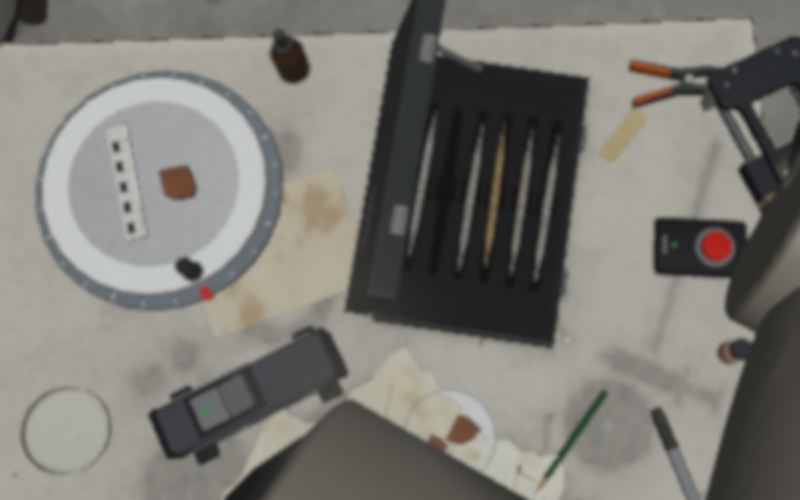

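The top view shows the peg at (188,268) next to the clip at (206,292). The rocker is on, the sherd and scale bar rode round with the platter, and everything else is in place.

```bash
python3 -c "
from plant import ticket;print(ticket.close_job())"
```

```text
the job is handed in; nothing more can be done
None
```

The job is done and handed in at about 25 s of the 67 s allowed. I switched the light bar on, tapped the red key, pushed the turntable round to the red clip by its peg, then tapped the key again. I used shut fingertips throughout and picked nothing up.

**Light:** the rocker's green half was seen level after the press and still so in the last top view. I saw no clear change in brightness, so the rocker's position is the only evidence that the light is on.

**Pictures:** both key presses reached about z = 22 mm, which is the full 4.5 mm travel. The scene gave no separate sign that a picture was taken.

**Touch:** readings when I checked were about 11 N on the rocker and 5 N and 9 N on the key. The rocker and the second tap were pressed harder than needed, onto their end stops.

**Turntable:** the last wrist view put the peg at 203.7° and the clip at 203.8°. The peg's radius measured about 91 mm against the stated 94 mm, so the platter centre I estimated is off by 2 to 3 mm; this affects the angle comparison little. During the push I misread the peg's foot as its head once, and caught it before the final push.

**Other objects:** in the last top view the sherd and scale bar had turned with the platter. The vial, dropper bottle and clamp looked unmoved; the arm partly covered the vial and clamp in that view.

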